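# Seat a handle block in the angle-drilling jig and clamp it

## Task

Lay the loose dark hardwood block lengthwise up the slope in the nest of the sloping drilling jig and press it down, firmly but without ramming it, past the click of the two spring balls until you feel both its ends stand hard on the steel rests underneath. Only when it is fully down swing the jig's clamp with the blue T-handle all the way down onto it, then let go. Do not disturb the blue bottle, the small pot or the pliers.

Things in the scene. Friction and masses are not known exactly. Their poses are not given: they have to be found in the camera images.
- block: Loose dark brown hardwood block, 42 (x) x 110 (y) x 28 (z) mm, about 0.1 kg, lying flat on the bench to the right of the jig (seen from the robot), the only whole block there; offcuts farther off are scenery. Origin: centre of its 42x110 underside; z up through its thickness, y along its length. Either way round, and either broad face down, will do.
- jig: The drilling jig: grey steel base 200x130 mm with legs under a sloping bright steel bed, fixed to the bench; its place and turn vary. Origin: on the bench, straight below nest_floor. The bed slopes 25 degrees, its face towards the robot (-x of the jig). The separate clamp with a red lever elsewhere on the bench is not used.
- nest_floor (a point): Centre of the bed plate's top face, 62 mm above the bench. Axes: x up the slope, y across, z square to the bed, so leaning 25 degrees from vertical. Two dark steel rests cross the pocket at x = -40 and +40 mm, 12 mm wide, equally high: set by hand beforehand to anything from 5 to 13 mm above the bed; not measured, only to be felt. They are firm.
- pocket_mouth (a point): Centre of the pocket at the walls' top, 26 mm above nest_floor, same axes. Pocket 113.4 mm along x, 45.4 mm along y; steel walls with flared lead-ins, which end 35 mm above the bed. Side walls stand only at the four corners (|x| 31 to 57 mm); between them the sides are open for the fingers (bare bed 55 mm out from the middle).
- ball_low (a point): Brass spring ball (radius 6 mm) in the lower end wall, 14 mm above the bed; stands 3 mm into the pocket. A block laid in stops on the balls, underside 18 to 20 mm above the bed. Each ball gives way at 4 to 12 N on its end, often one before the other, so the block can sit cocked; that end then slides easily to the hard rest and stays. 15 to 25 N is enough; over 60 N on a rest is ramming.
- ball_high (a point): Centre of the same kind of spring ball in the upper end wall.
- clamp (a joint): Hinge of the jig's clamp arm, rad: 0 fully down over the block, 1.7 to 2.0 at the start (raised, leaning up-slope), travel ends at 2.1. Stiff: stays where left. About 9 N at the handle moves it, 16 N near the end, when the sprung rubber foot, 90 mm from the hinge, bears on the block with 5 to 9 N. It cannot close on a block that stands high.
- clamp_hinge (a point): Hinge axis of the clamp, at x = 90 mm, z = 50 mm in the axes of nest_floor; the axis runs along y of nest_floor. The arm is a steel bar 18 mm wide and 12 mm thick.
- clamp_handle (a point): Centre of the blue T-handle at the end of the clamp arm, 115 mm from the hinge: a round bar 15 mm thick and 64 mm long, parallel to the hinge axis. At joint value q it lies at x = 90 - 115 cos q, z = 50 + 115 sin q (mm, axes of nest_floor). It can be pushed over from behind (the up-slope side) or pinched.
- oil: Bystander: blue squeeze bottle with white spout, 45 mm across, 120 mm tall, standing beyond the block; origin at the centre of its base.
- pot: Bystander: low round pot with a grey-white lid and blue-edged sides, 69 mm across, 41 mm tall, standing left of the jig; origin at the centre of its base.
- pliers: Bystander: red-handled pliers lying flat, 63x201x14 mm, long along y; origin at the centre of the underside.
Not all that is in view belongs to the job. What is shaped like the block but green is not meant.

How it is judged:
On the way, in this order (a step that is already met when the one before it is completed fails the run):
1. with the clamp still raised (over 1 rad), the block has been pressed fully down: parallel to the bed (within 0.025 rad) and bearing on the rests (over 0.3 N) (x of block in the frame of nest_floor between -0.005 and 0.005 m and y of block in the frame of nest_floor between -0.005 and 0.005 m and angle between the y axis of block and the x axis of nest_floor, either way round below 0.08 rad and value of joint clamp above 1 rad and (contact force between block and rest_c0 above 0.3 N or contact force between block and rest_c1 above 0.3 N) and angle between the z axis of block and the z axis of nest_floor, either way round below 0.025 rad), for 0.1 s.
2. the clamp is fully down (under 0.06 rad) with its foot on the seated block (value of joint clamp below 0.06 rad and contact force between block and spindle_c0 above 1 N and (contact force between block and rest_c0 above 0.3 N or contact force between block and rest_c1 above 0.3 N) and angle between the z axis of block and the z axis of nest_floor, either way round below 0.025 rad), for 0.2 s.
At the end, for the whole second after the job is handed in: The block lies in the nest within 5 mm of its middle, lengthwise up-slope (within 0.08 rad), parallel to the bed (within 0.025 rad) and bearing on the rests (over 0.3 N), and the clamp is fully down (joint under 0.06 rad) with its rubber foot pressing on the block (over 1 N); all at rest (all of step 2 and x of block in the frame of nest_floor between -0.005 and 0.005 m and y of block in the frame of nest_floor between -0.005 and 0.005 m and angle between the y axis of block and the x axis of nest_floor, either way round below 0.08 rad and linear speed of block below 0.01 m/s); the robot touches nothing.
It fails at once if the block is rammed onto a rest with more than 60 N (contact force between block and rest_c0 above 60 N or contact force between block and rest_c1 above 60 N).
It fails at once if the blue bottle is disturbed (moved over 30 mm) (distance of oil from where it was at the start of the episode above 0.03 m).
It fails at once if the small pot is disturbed (moved over 30 mm) (distance of pot from where it was at the start of the episode above 0.03 m).
It fails at once if the pair of pliers is disturbed (moved over 30 mm) (distance of pliers from where it was at the start of the episode above 0.03 m).
It also fails if it takes over 61 s, if anything falls off the work surface, if the arm or the gripper's body presses on something with over 40 N, if the wrist force passes 120 N, or if a joint passes its speed limit or range.

## Robot

A 6-joint arm with a two-finger parallel gripper is mounted at the origin on a cart in front of the work surface, level with it; the furniture and walls round the work are solid. World frame = base frame: x ahead of the robot, y to its left, z up, the work surface at z = 0. Lengths are in m, angles in rad, forces in N, time in s.
With the tool pointing down it reaches from about 0.4 to 0.925 m from the base axis. Payload 3.4 kg.
Tool frame: the origin (TCP) lies between the finger pads; the fingertips stand 8 mm ahead of it and the grasp point (between the pads) lies 11 mm behind it; x points along the fingers, y is the direction in which the jaws open and shut, and the axes are right-handed (so a half turn about x gives the same grasp; the last joint's range is limited). The gripper opens to 85 mm and grips with 20 to 120 N. Pads are 22 mm wide; open, the fingers measure 114 mm over their backs; the gripper's body (76 mm by 85 mm) begins 54 mm behind the grasp point. The pads swing forward as they close: fully open they stand 13 mm farther back than shut.
Start: joints at [1.135, 0.307, 1.506, -0, 1.328, -0.073], TCP at [0.204, 0.538, 0.239] pointing down, gripper open.
Joint ranges: [-3.12, 3.12], [-1.05, 2.28], [0.14, 2.33], [-1.42, 4.57], [0.1, 2.73], [-2.68, 2.68]. Speed limits (rad/s): [2.57, 2.57, 3.14, 3.14, 3.14, 3.14].

## Interface

Orientations are given as a 3x3 rotation matrix whose columns are the frame's x, y, z axes.
In Python, from workcell import env, viewer, ticket, spotter gives the robot as it stands.
- The arm moves only by the tool apply_moves, never from a script. Its argument "series" is a list of rows, each a list of 3 entries, a list of its own where there are three numbers: the shift along the tool's x, y, z in units of 40 mm (1.0 is 40 mm), then the turn, a rotation vector about the tool's x, y, z in units of 6 degrees (1.0 is 6 degrees), then the opening, from 0 (shut) to 1 (fully open). In form: [[[x, y, z], [ax, ay, az], hand], ...]. A call has exactly 10 rows; each row shifts and turns the pose as measured when the row begins, along the tool's axes as they then stand; what a row does not reach is not made up. A row lasts 1/12 s, in which the tool goes at most 41.7 mm and 7.16 degrees, less where a joint would pass 70% of its speed; a pose out of reach is approached as far as the arm can. A call is refused whole if a number of a shift passes 1 or a number of a turn 1, either way. A call with a gripper value outside its range is refused whole. The fingers move at their own pace and stop on an object; "force" is the grip in N (left out, the last holds). Time passes only in rows, so rows that do not move let the fingers close, or fill a call up. It gives the time, the measured TCP pose, the force and the opening at its end, in the units of the state.
- env.get_state(): the state, without advancing time (a new reading comes with each control period).
- viewer.snapshot(name): name is "scene" or "side" or "wrist"; returns a dict with "color" (400x640x3 uint8, red, green, blue), "range_z" (400x640 float32, m along the optical axis (not along the pixel's ray), 0 where there is no reading), "fx", "fy", "cx", "cy" (pixels), "k1" (the pictures are not rectified: a ray, as slopes to the right and down, at radius r is drawn at 1 + k1 r^2 times it, then the intrinsics apply), "cam_to_world" (4x4, takes a point from camera to world coordinates). Camera axes: x right, y up, looking along -z (the intrinsics and any distortion apply to the point x, -y, -z); pixel columns grow to the right and rows downward; lengths in m; the calibration is good to about 2 mm. A picture is of the moment at which its call begins.
- ticket.close_job(): hands the job in, once; it reports no verdict.
Trained networks look in the newest picture that a camera, given by its name, has taken for a name from the list of things; names that differ only in an ending like _2 or _b are one class to them, and where a whole thing is asked for, a point or a joint stands for the part that bears it (a point fixed in the world has none). Each returns a list of dicts, best first, with "confidence" (0 to 1); they miss things now and then, are a little off and sometimes report something else, mostly with a low value. They report only what shows in the picture. A call takes as long as a camera call. They do not tell look-alikes from the thing itself.
- spotter.boxes_of(name, camera): "extent" ([centre column, centre row, width, height] in pixels, round what is visible of it).
- spotter.cut_out(name, camera): "mask" (400x640 bool, what is visible of it) and "extent" ([centre column, centre row, width, height] in pixels, round what is visible of it).
- spotter.tip_of(name, camera): "pixel" ([column, row] in pixels: a listed point, or the origin of a listed thing).
The state is a dict: "time": time; "qpos": joint angles; "qd": joint speeds; "tau": joint torques, N m; "eef_pos": TCP position; "ee_rot": TCP orientation; "force": force on the tool from outside, world axes, zero at the start; "moment": the same for the moment, N m; "grip_width": finger opening in m.
Only numpy, scipy, OpenCV 4.12 (cv2) and the standard library are available. Lean on these libraries where they do the work, as an engineer would, in place of code of your own. Each camera call takes 0.05 s, during which the arm holds its last target. There are 200 camera calls.

## Working session

There is one attempt and no reset: what is moved stays moved. The work goes in short steps, Python scripts to look and compute and a tool call to move; the robot and the scene stay as the last step left them, time stands still between calls to the robot, and variables do not carry over. Pictures are saved under pics/ and viewed, about 8 in all and at most 12, crops included, and the job is handed in when it is done.

Besides the shell and the picture viewer there is one more tool, called after "Call:" as name([rows], argument=value, ...), one row to a line, values as JSON. apply_moves: Moves the arm, as the interface text tells. Its arguments: {"type":"object","properties":{"series":{"type":"array"},"force":{"type":"number"}},"required":["series"]}

```bash
ls; mkdir -p pics; cat > h.py <<'E'
import numpy as np, cv2
from workcell import env, viewer, ticket, spotter
np.set_printoptions(precision=4,suppress=True)
def snap(n,f=None):
    s=viewer.snapshot(n)
    if f: cv2.imwrite('pics/'+f,s['color'][:,:,::-1])
    return s
def undist(s,uv):
    K=np.array([[s['fx'],0,s['cx']],[0,s['fy'],s['cy']],[0,0,1.]])
    return cv2.undistortPoints(np.array(uv,float).reshape(-1,1,2),K,np.array([s['k1'],0,0,0,0.])).reshape(-1,2)
def ray(s,uv):
    p=undist(s,uv); d=np.c_[p[:,0],-p[:,1],-np.ones(len(p))]
    T=s['cam_to_world']; return T[:3,3], d@T[:3,:3].T
def pts(s,uv):
    uv=np.array(uv).reshape(-1,2).astype(int); z=s['range_z'][uv[:,1],uv[:,0]]
    o,d=ray(s,uv); return (o+d*z[:,None])[z>0]
def onz(s,uv,z):
    o,d=ray(s,uv); return o+d*((z-o[2])/d[:,2])[:,None]
def cloud(s,mask):
    v,u=np.nonzero(mask); return pts(s,np.c_[u,v])
E
python3 - <<'E'
from h import *
for c in ['scene','side']:
    s=snap(c,c+'0.png')
    print(c,s['fx'],s['k1'],s['cam_to_world'])
    for n in ['block','jig','oil','pot','pliers','clamp']:
        for r in spotter.cut_out(n,c)[:2]:
            P=cloud(s,r['mask']); print(n,r['confidence'],np.array(r['extent']),np.median(P,0) if len(P) else '',P.min(0),P.max(0))
    for n in ['nest_floor','pocket_mouth','ball_low','ball_high','clamp_hinge','clamp_handle']:
        for r in spotter.tip_of(n,c)[:1]:
            print(n,r['confidence'],r['pixel'],pts(s,r['pixel']))
st=env.get_state(); print(st)
E
```

```text
pics
scene 417.5087166038203 0.03681366334812589 [[ 0.7417  0.493  -0.4547  0.0299]
 [-0.6707  0.553  -0.4944 -0.5367]
 [ 0.0077  0.6716  0.7408  0.9036]
 [ 0.      0.      0.      1.    ]]
block 0.95 [388.  258.4  46.6  21.3] [ 0.5518 -0.2063  0.0278] [ 0.5088 -0.2609 -0.004 ] [ 0.6123 -0.1478  0.0345]
block 0.84 [381.1 326.2  37.3  49.1] [ 0.4151 -0.318   0.0273] [ 0.3661 -0.3529 -0.002 ] [ 0.4801 -0.281   0.0326]
jig 0.91 [346.  179.9  79.7 109.1] [ 0.6238 -0.0162  0.0619] [ 0.513  -0.0704 -0.0011] [0.8664 0.1913 0.2686]
oil 0.75 [443.4 243.   27.4  32.7] [ 0.6767 -0.2788  0.072 ] [ 0.6664 -0.2956  0.0079] [ 0.7098 -0.2532  0.1218]
pot 0.94 [241.9 173.5  29.   27.4] [0.4662 0.2902 0.0398] [0.436  0.2665 0.0035] [0.5031 0.3341 0.0471]
pliers 0.86 [269.4 248.5  57.1  50.6] [0.3654 0.0439 0.0124] [ 0.2803 -0.0042 -0.0007] [0.4781 0.071  0.0207]
clamp 0.89 [362.4 147.   19.2  44.6] [ 0.6477 -0.0032  0.234 ] [ 0.6276 -0.03    0.0085] [0.8956 0.2184 0.2686]
nest_floor 0.78 [345.8, 194.6] [[0.6095 0.005  0.0639]]
pocket_mouth 0.9 [336.4, 189.3] [[0.6055 0.0369 0.0618]]
ball_low 0.62 [325
[... 1573 characters left out ...]
0.0622]]
ball_high 0.88 [363.2, 197.9] [[ 0.6524 -0.0127  0.1131]]
clamp_hinge 0.8 [363.9, 184.9] [[0.6585 0.017  0.1381]]
clamp_handle 0.73 [361.1, 148.7] [[0.6432 0.0069 0.2608]]
{'time': 1.3, 'qpos': array([ 1.1345,  0.3068,  1.5065, -0.    ,  1.3284, -0.0736]), 'qd': array([ 0.0006,  0.    , -0.0007,  0.0011, -0.    ,  0.0004]), 'tau': array([  0.0017, -45.7497, -25.2325,  -0.    ,   0.0005,   0.    ]), 'eef_pos': array([0.2041, 0.5375, 0.2393]), 'ee_rot': array([[ 0.    ,  0.3549,  0.9349],
       [ 0.    ,  0.9349, -0.3549],
       [-1.    ,  0.    ,  0.    ]]), 'force': array([-0.1849,  0.2909,  0.382 ]), 'moment': array([-0.0497,  0.0184,  0.0306]), 'grip_width': 0.08555221368552338}
```

```bash
python3 - <<'E'
import cv2,numpy as np
a=cv2.imread('pics/scene0.png')[100:370,215:475]; b=cv2.imread('pics/side0.png')[120:345,250:450]
a=cv2.resize(a,None,fx=1.9,fy=1.9,interpolation=3); b=cv2.resize(b,None,fx=1.5,fy=1.5,interpolation=3)
o=np.zeros((max(len(a),len(b)),a.shape[1]+b.shape[1],3),np.uint8);o[:len(a),:a.shape[1]]=a;o[:len(b),a.shape[1]:]=b
cv2.imwrite('pics/c1.png',o);print(o.shape)
E
```

```text
(513, 794, 3)
```

View pics/c1.png

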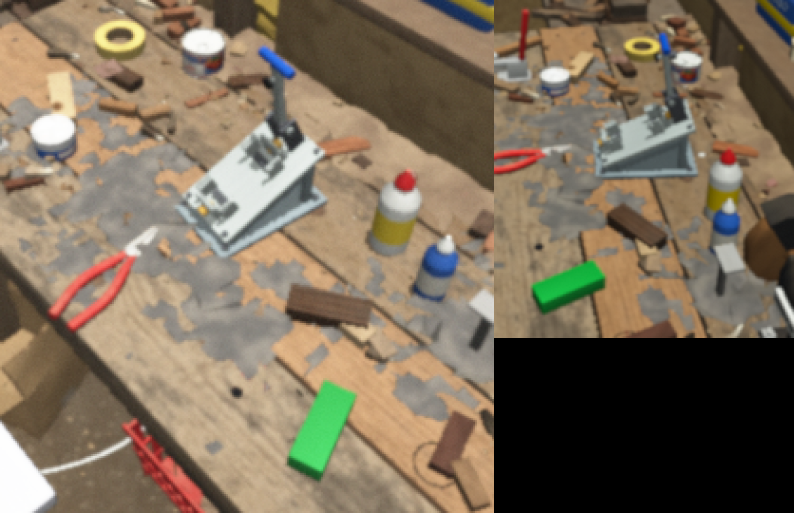

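```bash
cat >> h.py <<'E'
def proj(s,P):
    T=np.linalg.inv(s['cam_to_world']); c=np.atleast_2d(P)@T[:3,:3].T+T[:3,3]
    p=np.c_[c[:,0],-c[:,1]]/-c[:,2:3]; r2=(p**2).sum(1,keepdims=True); p=p*(1+s['k1']*r2)
    return p*[s['fx'],s['fy']]+[s['cx'],s['cy']]
a=np.deg2rad(25)
def jigR(yaw):
    c,s_=np.cos(yaw),np.sin(yaw); Z=np.array([[c,-s_,0],[s_,c,0],[0,0,1]])
    return Z@np.array([[np.cos(a),0,-np.sin(a)],[0,1,0],[np.sin(a),0,np.cos(a)]])
def jpts(q): return {'nest_floor':[0,0,0],'pocket_mouth':[0,0,.026],'ball_low':[-.0567+.003-.006,0,.014],'ball_high':[.0567-.003+.006,0,.014],
  'clamp_hinge':[.09,0,.05],'clamp_handle':[.09-.115*np.cos(q),0,.05+.115*np.sin(q)]}
def j2w(p,P): return np.array([p[0],p[1],.062])+np.atleast_2d(P)@jigR(p[2]).T
from scipy.optimize import least_squares
def fitjig(obs,p0):
    f=lambda p: np.concatenate([(proj(s,j2w(p,jpts(p[3])[n]))[0]-uv)*w for s,n,uv,w in obs])
    r=least_squares(f,p0,loss='soft_l1'); return r.x,r.fun.reshape(-1,2)
def rectof(P,zlo,zhi):
    P=P[(P[:,2]>zlo)&(P[:,2]<zhi)]; return cv2.minAreaRect((P[:,:2]*1000).astype(np.float32)),np.median(P[:,2])
E
python3 - <<'E'
from h import *
obs=[]
for c in ['scene','side']:
    s=snap(c)
    for n in jpts(0):
        for r in spotter.tip_of(n,c)[:1]: obs.append((s,n,np.array(r['pixel']),r['confidence']))
    for r in spotter.cut_out('block',c):
        P=cloud(s,r['mask'])
        if np.median(P[:,0])>.5 and np.median(P[:,1])>-.26: print('block',r['confidence'],rectof(P,.022,.034))
    for r in spotter.cut_out('jig',c)[:1]:
        P=cloud(s,r['mask']); P=P[(P[:,2]>.02)&(P[:,0]<.68)]
        best=None; rng=np.random.default_rng(0)
        for _ in range(400):
            A=P[rng.choice(len(P),3,False)]; nn=np.cross(A[1]-A[0],A[2]-A[0]); L=np.linalg.norm(nn)
            if L<1e-9: continue
            nn/=L; nn*=np.sign(nn[2]); k=abs((P-A[0])@nn)<.003
            if best is None or k.sum()>best.sum(): best=k
        Q=P[best]; m=Q.mean(0); nn=np.linalg.svd(Q-m)[2][2]; nn*=np.sign(nn[2])
        print('plane',len(Q),nn,'tilt',np.rad2deg(np.arccos(nn[2])),'yaw',np.rad2deg(np.arctan2(-nn[1],-nn[0])),'c',m,Q.min(0),Q.max(0))
x,f=fitjig(obs,[.6,0,0,1.8]); print(x,np.rad2deg(x[2]))
for o,e in zip(obs,f): print(o[1],e)
E
```

```text
block 0.65 (((557.7161254882812, -206.79043579101562), (45.77887725830078, 107.11642456054688), 31.78911781311035), np.float64(0.02822224080628477))
block 0.18 (((610.882568359375, 9.015121459960938), (112.0099868774414, 161.5388946533203), 84.73539733886719), np.float64(0.030545622029566233))
plane 1256 [-0.4232  0.0498  0.9047] tilt 25.223046451768333 yaw -6.709971530195192 c [ 0.6058 -0.0023  0.0633] [ 0.5279 -0.0577  0.0258] [0.6799 0.0709 0.1028]
plane 731 [-0.4219  0.0497  0.9053] tilt 25.140774299967763 yaw -6.715325011461593 c [ 0.6064 -0.0077  0.0627] [ 0.5295 -0.056   0.0278] [0.6799 0.0643 0.1005]
[ 0.6042  0.0085 -0.1751  1.8328] -10.032542081794434
nest_floor [-1.3038 -1.1616]
pocket_mouth [ 1.8967 -0.2481]
ball_low [0.1764 0.813 ]
ball_high [-0.2442  0.6871]
clamp_hinge [ 1.7215 -0.4573]
nest_floor [-0.2099 -0.8201]
pocket_mouth [ 0.2277 -0.0694]
ball_high [-1.9833 -0.3814]
clamp_hinge [-0.0067 -0.2409]
clamp_handle [0.1329 1.8846]
```

Call:
apply_moves([
  [[-0.2,-0.6,0.74],[0,0,0],1],
  [[-0.2,-0.6,0.74],[0,0,0],1],
  [[-0.2,-0.6,0.74],[0,0,0],1],
  [[-0.2,-0.6,0.74],[0,0,0],1],
  [[-0.2,-0.6,0.74],[0,0,0],1],
  [[-0.2,-0.6,0.74],[0,0,0],1],
  [[-0.2,-0.6,0.74],[0,0,0],1],
  [[-0.2,-0.6,0.74],[0,0,0],1],
  [[-0.2,-0.6,0.74],[0,0,0],1],
  [[-0.2,-0.6,0.74],[0,0,0],1],
])

```text
time: 3.03
eef_pos: [0.3998, 0.2027, 0.3198]
ee_rot: [[-0.0, 0.34, 0.94], [0.003, 0.94, -0.34], [-1.0, 0.002, -0.001]]
force: [0.5, 0.8, -0.4]
grip_width: 0.0853
```

Call:
apply_moves([
  [[0,-0.55,0.65],[0,0,0],1],
  [[0,-0.55,0.65],[0,0,0],1],
  [[0,-0.55,0.65],[0,0,0],1],
  [[0,-0.55,0.65],[0,0,0],1],
  [[0,-0.55,0.65],[0,0,0],1],
  [[0,-0.55,0.65],[0,0,0],1],
  [[0,0,0],[-0.7,0,0],1],
  [[0,0,0],[-0.7,0,0],1],
  [[0,0,0],[-0.6,0,0],1],
  [[0,0,0],[0,0,0],1],
])

```text
time: 3.87
eef_pos: [0.5113, 0.0052, 0.3238]
ee_rot: [[0.012, 0.142, 0.99], [0.001, 0.99, -0.142], [-1.0, 0.003, 0.012]]
force: [0.3, -0.6, 0.0]
grip_width: 0.0854
```

```bash
python3 - <<'E'
from h import *
st=env.get_state(); print(st['eef_pos'],st['time'])
s=snap('wrist','w1.png'); print(s['fx'],s['k1'],s['cam_to_world'])
obs=[]
for n in jpts(0):
    for r in spotter.tip_of(n,'wrist')[:2]:
        print(n,r['confidence'],r['pixel'],pts(s,r['pixel']))
for n in jpts(0):
    r=spotter.tip_of(n,'wrist')[:1]
    if r: obs.append((s,n,np.array(r[0]['pixel']),r[0]['confidence']))
if len(obs)>2:
    x,f=fitjig(obs,[.605,.005,-.14,1.83]); print(x,np.rad2deg(x[2])); print([o[1] for o in obs],f)
cv2.imwrite('pics/w1b.png',cv2.resize(s['color'][:,:,::-1],(800,500),interpolation=3))
E
```

```text
[0.5113 0.0052 0.3238] 3.8667
349.7265143164167 0.0016240189825037254 [[ 0.1416 -0.9464 -0.2902  0.4396]
 [ 0.9899  0.1359  0.0399  0.0146]
 [ 0.0017 -0.2929  0.9561  0.4571]
 [ 0.      0.      0.      1.    ]]
nest_floor 0.57 [330.7, 236.6] [[0.6078 0.007  0.0623]]
nest_floor 0.16 [332.2, 320.2] [[ 0.6575 -0.0011  0.1578]]
pocket_mouth 0.67 [331.2, 231.9] [[0.6024 0.009  0.0599]]
ball_low 0.64 [329.9, 187.3] [[0.5485 0.0139 0.0544]]
ball_high 0.97 [333.1, 284.5] [[0.6463 0.0036 0.1088]]
clamp_hinge 0.89 [331.1, 319.8] [[ 0.6575 -0.0021  0.1559]]
clamp_hinge 0.63 [150.1, 294.9] [[ 0.678  -0.2594  0.0196]]
[ 0.6061  0.0076 -0.139   1.83  ] -7.961664697932999
['nest_floor', 'pocket_mouth', 'ball_low', 'ball_high', 'clamp_hinge'] [[-0.2232 -1.1706]
 [-0.0286  1.1779]
 [ 0.2619 -1.9425]
 [-1.8288  1.4021]
 [ 1.5682 -0.3295]]
```

View pics/w1b.png

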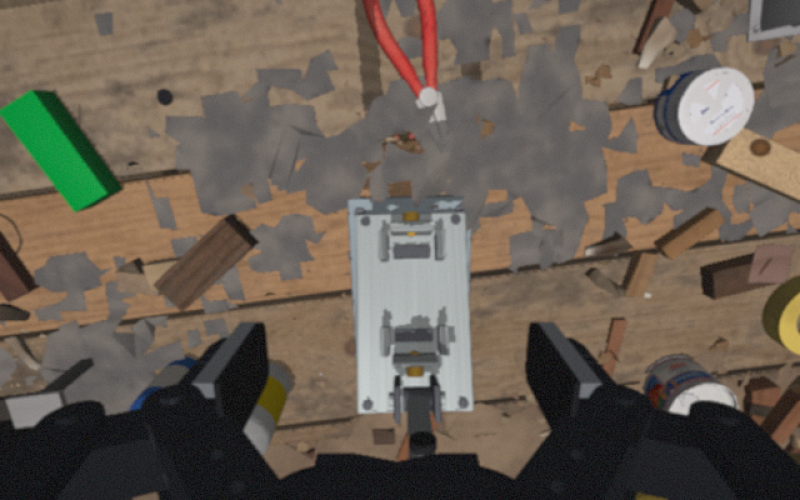

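```bash
python3 - <<'E'
from h import *
s=snap('wrist')
B=np.array([[366,221],[455,219],[367,405],[464,404],[412,216],[415,370],[411,235],[413,349],[411,251],[415,335]])/1.25
P=pts(s,B); print(P)
# intersect bolts with bed plane for assumed jig
p=np.array([.6061,.0076,-.139])
for it in range(3):
    n=jigR(p[2])[:,2]; c=np.array([p[0],p[1],.062]); o,d=ray(s,B[:4]); Q=o+d*(((c-o)@n)/(d@n))[:,None]
    L=(Q-c)@jigR(p[2]); mid=[(L[0]+L[1])/2,(L[2]+L[3])/2]; print(L[:,:2]*1000,'yawcorr',np.rad2deg(np.arctan2((mid[1]-mid[0])[1],(mid[1]-mid[0])[0])))
    break
for r in spotter.cut_out('block','wrist')[:3]:
    P=cloud(s,r['mask']); print(r['confidence'],np.median(P,0),rectof(P,.02,.036))
    # top corners via mask hull
    cs=cv2.findContours(r['mask'].astype(np.uint8),0,2)[0]; c=max(cs,key=cv2.contourArea); print(cv2.approxPolyDP(c,3,True).reshape(-1,2).tolist())
# jig mask plane again
for r in spotter.cut_out('jig','wrist')[:1]:
    P=cloud(s,r['mask']); L=(P-c)@jigR(p[2]); k=(abs(L[:,2])<.004); print('bed z med',np.median(L[k,2]),'rect',cv2.minAreaRect((L[k,:2]*1000).astype(np.float32)))
    A=np.c_[L[k,:2],np.ones(k.sum())]; print(np.linalg.lstsq(A,L[k,2],rcond=None)[0])
    k=(L[:,2]>.02)&(L[:,2]<.045)&(abs(L[:,0])<.075)&(abs(L[:,1])<.05); print('walls',L[k].min(0),L[k].max(0),np.percentile(L[k],[3,97],axis=0))
E
```

```text
[[ 0.5332 -0.0288  0.0347]
 [ 0.545   0.0598  0.0331]
 [ 0.6924 -0.0489  0.1083]
 [ 0.7036  0.0417  0.1089]
 [ 0.531   0.0171  0.051 ]
 [ 0.6601  0.0013  0.1108]
 [ 0.5493  0.0134  0.0547]
 [ 0.6537  0.0009  0.0842]
 [ 0.5649  0.0114  0.0524]
 [ 0.6385  0.0052  0.086 ]]
[[-72.119  -45.4064]
 [-73.8175  43.5249]
 [104.6158 -43.4304]
 [104.0568  48.0248]] yawcorr 1.0462046180729938
0.67 [ 0.4244 -0.3101  0.0276] (((427.545166015625, -315.7146301269531), (109.53978729248047, 43.463809967041016), 19.950969696044922), np.float64(0.02788958602764252))
[[0, 87], [0, 95], [58, 169], [97, 152], [40, 73], [25, 72]]
0.62 [ 0.5553 -0.1998  0.0278] (((559.3557739257812, -206.0561065673828), (42.004966735839844, 110.71586608886719), 32.761905670166016), np.float64(0.027896915903018737))
[[186, 171], [123, 226], [144, 249], [207, 193]]Traceback (most recent call last):
  File "<stdin>", line 17, in <module>
ValueError: operands could not be broadcast together with shapes (16892,3) (42,1,2)
```

```bash
python3 - <<'E'
from h import *
s=snap('wrist'); p=np.array([.6061,.008,np.deg2rad(-6.9)]); o=np.array([p[0],p[1],.062])
v,u=np.mgrid[0:400,0:640]; P=cloud(s,np.ones((400,640),bool)); L=(P-o)@jigR(p[2])*1000
k=(abs(L[:,2])<4)&(abs(L[:,0])<120)&(abs(L[:,1])<80); print('bed',np.median(L[k,2]),cv2.minAreaRect(L[k,:2].astype(np.float32)),np.linalg.lstsq(np.c_[L[k,:2],np.ones(k.sum())],L[k,2],rcond=None)[0])
W=L[(L[:,2]>16)&(L[:,2]<42)&(abs(L[:,0])<75)&(abs(L[:,1])<50)]
g=np.zeros((100,150),np.uint8)
for x,y,z in W: g[int(y+50)%100,int(x+75)%150]=min(255,int(z*6))
img=cv2.resize(g,None,fx=4,fy=4,interpolation=0)
cv2.rectangle(img,(int((75-56.7)*4),int((50-22.7)*4)),(int((75+56.7)*4),int((50+22.7)*4)),255,1)
cv2.imwrite('pics/top.png',img)
for sx in (-1,1):
  for sy in (-1,1):
    A=W[(W[:,0]*sx>32)&(W[:,0]*sx<50)&(W[:,1]*sy>12)]; print(sx,sy,len(A),np.percentile(A[:,1],[2,50,98]),np.percentile(A[:,2],[2,50,98]))
  A=W[(W[:,0]*sx>50)&(abs(W[:,1])<18)]; print('end',sx,len(A),np.percentile(A[:,0],[2,50,98]))
E
```

```text
bed -0.04895940359891868 ((-4.189048767089844, -0.0287322998046875), (159.95538330078125, 231.57421875), 89.9944839477539) [ 0.0033 -0.0003 -0.0935]
-1 -1 107 [-30.9499 -27.4809 -24.1128] [25.6945 30.9416 34.5421]
-1 1 124 [21.7115 25.1486 29.2001] [16.5282 30.19   34.873 ]
end -1 386 [-74.4249 -61.2904 -55.9624]
1 -1 128 [-31.1017 -27.5634 -23.5368] [18.6245 31.6357 34.8163]
1 1 136 [21.8231 25.2426 29.1448] [23.433 31.189 34.94 ]
end 1 426 [54.861  61.1252 74.3882]
```

View pics/top.png

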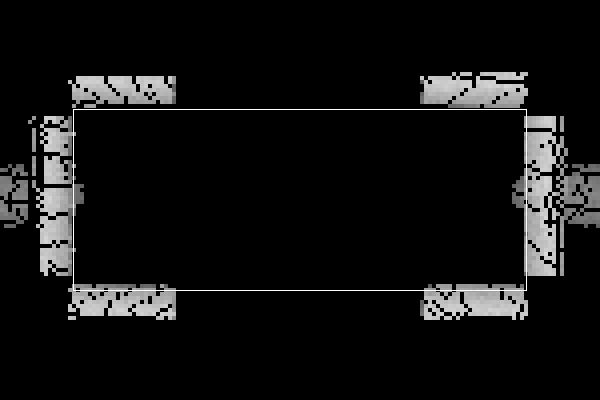

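```bash
cat >> h.py <<'E'
from scipy.spatial.transform import Rotation as Ro
JP=np.array([.6058,.0069,np.deg2rad(-6.9)])
def Rdown(deg):
    y=np.array([np.cos(np.deg2rad(deg)),np.sin(np.deg2rad(deg)),0]); x=np.array([0,0,-1.]); return np.c_[x,y,np.cross(x,y)]
def Rnest():
    J=jigR(JP[2]); return np.c_[-J[:,2],J[:,1],J[:,0]]  # x=-n, y=jig y, z = x cross y = -n x y = jig x
def plan(pos,R,n):
    st=env.get_state(); p0,R0=st['eef_pos'],st['ee_rot']; rv=Ro.from_matrix(R0.T@R).as_rotvec(); p=p0
    print('now',p0,'t',st['time'],'dist',np.linalg.norm(pos-p0),'turn deg',np.rad2deg(rv)); 
    for i in range(n):
        Rc=R0@Ro.from_rotvec(rv*i/n).as_matrix(); print((Rc.T@(pos-p0)/n/.04).round(2).tolist(),(np.rad2deg(rv)/n/6).round(2).tolist())
def nest(x,y,z): return j2w(JP,[x,y,z])[0]
E
python3 -c "
from h import *
plan(np.array([.559,-.206,.06]),Rdown(32.8),10)"
```

```text
now [0.5111 0.0059 0.3239] t 4.7167 dist 0.3418330413966071 turn deg [48.9997  0.5869 -0.4386]
[0.66, -0.51, 0.19] [0.82, 0.01, -0.01]
[0.66, -0.49, 0.23] [0.82, 0.01, -0.01]
[0.66, -0.47, 0.27] [0.82, 0.01, -0.01]
[0.66, -0.44, 0.31] [0.82, 0.01, -0.01]
[0.66, -0.41, 0.35] [0.82, 0.01, -0.01]
[0.66, -0.38, 0.38] [0.82, 0.01, -0.01]
[0.66, -0.35, 0.42] [0.82, 0.01, -0.01]
[0.66, -0.31, 0.44] [0.82, 0.01, -0.01]
[0.66, -0.27, 0.47] [0.82, 0.01, -0.01]
[0.66, -0.23, 0.49] [0.82, 0.01, -0.01]
```

Call:
apply_moves([
  [[0.3,-0.6,0.2],[0.8,0,0],1],
  [[0.4,-0.6,0.25],[0.8,0,0],1],
  [[0.6,-0.5,0.3],[0.8,0,0],1],
  [[0.7,-0.45,0.3],[0.8,0,0],1],
  [[0.7,-0.4,0.35],[0.8,0,0],1],
  [[0.75,-0.4,0.4],[0.8,0,0],1],
  [[0.75,-0.3,0.4],[0.8,0,0],1],
  [[0.75,-0.3,0.4],[0.8,0,0],1],
  [[0.7,-0.2,0.4],[0.8,0,0],1],
  [[0.5,-0.2,0.4],[0.8,0,0],1],
])

```text
time: 5.55
eef_pos: [0.5705, -0.2117, 0.0783]
ee_rot: [[0.036, 0.848, 0.529], [-0.001, 0.529, -0.849], [-0.999, 0.03, 0.02]]
force: [-0.4, -0.3, 1.1]
grip_width: 0.0852
```

```bash
python3 - <<'E'
from h import *
plan(np.array([.5594,-.206,.010]),Rdown(32.8),4)
s=snap('wrist','w2.png')
for r in spotter.cut_out('block','wrist')[:2]:
    P=cloud(s,r['mask']); print(r['confidence'],np.median(P,0),rectof(P,.02,.036))
E
```

```text
now [ 0.5705 -0.2117  0.0783] t 5.55 dist 0.06947680893927456 turn deg [-0.8574  1.1605 -1.6922]
[0.42, -0.05, -0.08] [-0.04, 0.05, -0.07]
[0.43, -0.05, -0.07] [-0.04, 0.05, -0.07]
[0.43, -0.05, -0.07] [-0.04, 0.05, -0.07]
[0.43, -0.04, -0.07] [-0.04, 0.05, -0.07]
0.74 [ 0.5555 -0.2002  0.0277] (((559.3023071289062, -206.68870544433594), (42.17265319824219, 110.2099380493164), 32.724674224853516), np.float64(0.027674198161727448))
0.56 [ 0.4541 -0.2985  0.0272] (((451.9303894042969, -306.64617919921875), (59.6235237121582, 43.01982116699219), 19.596738815307617), np.float64(0.02757503463898825))
```

View pics/w2.png

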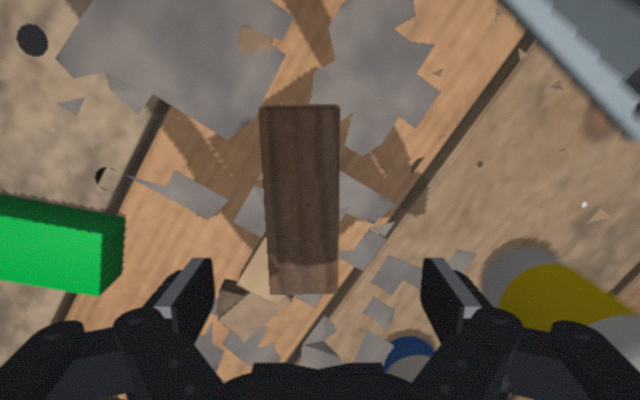

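Call:
apply_moves([
  [[0.4,-0.05,-0.08],[-0.05,0.05,-0.07],1],
  [[0.4,-0.05,-0.08],[-0.05,0.05,-0.07],1],
  [[0.4,-0.05,-0.08],[-0.05,0.05,-0.07],1],
  [[0.3,-0.05,-0.06],[-0.05,0.05,-0.07],1],
  [[0,0,0],[0,0,0],1],
  [[0,0,0],[0,0,0],1],
  [[0,0,0],[0,0,0],1],
  [[0,0,0],[0,0,0],1],
  [[0,0,0],[0,0,0],1],
  [[0,0,0],[0,0,0],1],
], force=60)

```text
time: 6.48
eef_pos: [0.5629, -0.2067, 0.0225]
ee_rot: [[0.006, 0.832, 0.555], [-0.002, 0.555, -0.832], [-1.0, 0.004, 0.005]]
force: [0.4, 0.1, 0.2]
grip_width: 0.0854
```

```bash
python3 -c "
from h import *
plan(np.array([.5594,-.2064,.010]),Rdown(32.8),1)"
```

```text
now [ 0.5629 -0.2067  0.0225] t 6.4833 dist 0.012962424860844425 turn deg [ 0.9244  0.2729 -0.2313]
[0.31, -0.07, -0.06] [0.15, 0.05, -0.04]
```

Call:
apply_moves([
  [[0.2,-0.05,-0.04],[0.1,0.04,-0.04],1],
  [[0.15,-0.03,-0.03],[0.05,0,0],1],
  [[0,0,0],[0,0,0],0.7],
  [[0,0,0],[0,0,0],0.5],
  [[0,0,0],[0,0,0],0.3],
  [[0,0,0],[0,0,0],0.3],
  [[0,0,0],[0,0,0],0.3],
  [[0,0,0],[0,0,0],0.3],
  [[0,0,0],[0,0,0],0.3],
  [[0,0,0],[0,0,0],0.3],
], force=60)

```text
time: 7.32
eef_pos: [0.5591, -0.2067, 0.0085]
ee_rot: [[0.002, 0.841, 0.54], [-0.001, 0.54, -0.841], [-1.0, 0.001, 0.002]]
force: [-0.2, -0.3, 1.0]
grip_width: 0.041
```

Call:
apply_moves([
  [[-0.5,0,0],[0,0,0],0.3],
  [[-0.7,0,0],[0,0,0],0.3],
  [[-0.9,0,0],[0,0,0],0.3],
  [[-0.9,0,0],[0,0,0],0.3],
  [[-0.9,0,0],[0,0,0],0.3],
  [[-0.5,0,0],[0,0,0],0.3],
  [[0,0,0],[-0.5,0,0],0.3],
  [[0,0,0],[-0.7,0,0],0.3],
  [[0,0,0],[-0.7,0,0],0.3],
  [[0,0,0],[-0.7,0,0],0.3],
])

```text
time: 8.15
eef_pos: [0.5571, -0.2057, 0.1919]
ee_rot: [[-0.003, 0.657, 0.754], [0.0, 0.754, -0.657], [-1.0, -0.001, -0.002]]
force: [-0.3, -0.5, -1.5]
grip_width: 0.0409
```

```bash
python3 -c "
from h import *
print(env.get_state()['force'])
plan(nest(0,0,.0885),Rnest(),10)"
```

```text
[-0.3097 -0.5424 -1.5081]
now [ 0.5571 -0.2057  0.1919] t 8.15 dist 0.22303334601393363 turn deg [-33.6449 -24.3941   7.494 ]
[0.12, 0.43, -0.33] [-0.56, -0.41, 0.12]
[0.12, 0.45, -0.31] [-0.56, -0.41, 0.12]
[0.11, 0.46, -0.29] [-0.56, -0.41, 0.12]
[0.1, 0.48, -0.27] [-0.56, -0.41, 0.12]
[0.1, 0.49, -0.25] [-0.56, -0.41, 0.12]
[0.1, 0.5, -0.22] [-0.56, -0.41, 0.12]
[0.09, 0.51, -0.19] [-0.56, -0.41, 0.12]
[0.09, 0.52, -0.17] [-0.56, -0.41, 0.12]
[0.09, 0.53, -0.14] [-0.56, -0.41, 0.12]
[0.09, 0.54, -0.11] [-0.56, -0.41, 0.12]
```

Call:
apply_moves([
  [[0,0.43,-0.33],[-0.55,-0.4,0.12],0.3],
  [[0,0.45,-0.31],[-0.55,-0.4,0.12],0.3],
  [[0,0.46,-0.29],[-0.55,-0.4,0.12],0.3],
  [[0,0.48,-0.27],[-0.55,-0.4,0.12],0.3],
  [[0,0.5,-0.25],[-0.55,-0.4,0.12],0.3],
  [[0,0.5,-0.22],[-0.55,-0.4,0.12],0.3],
  [[0,0.5,-0.2],[-0.55,-0.4,0.12],0.3],
  [[0.1,0.5,-0.17],[-0.55,-0.4,0.12],0.3],
  [[0.1,0.5,-0.14],[-0.55,-0.4,0.12],0.3],
  [[0.1,0.5,-0.1],[-0.55,-0.4,0.12],0.3],
])

```text
time: 8.98
eef_pos: [0.5654, 0.0119, 0.1706]
ee_rot: [[0.433, 0.109, 0.895], [-0.055, 0.994, -0.094], [-0.9, -0.008, 0.437]]
force: [-0.4, 0.1, -0.8]
grip_width: 0.0412
```

```bash
python3 -c "
from h import *
print(env.get_state()['force'])
plan(nest(0,0,.0885),Rnest(),3)"
```

```text
[-0.4068  0.0503 -0.8009]
now [0.5654 0.0119 0.1706] t 8.9833 dist 0.028612206492486497 turn deg [0.8006 0.9002 0.1425]
[0.23, 0.0, -0.08] [0.04, 0.05, 0.01]
[0.23, 0.0, -0.08] [0.04, 0.05, 0.01]
[0.23, -0.0, -0.08] [0.04, 0.05, 0.01]
```

Call:
apply_moves([
  [[0.23,0,-0.08],[0.05,0.05,0],0.3],
  [[0.23,0,-0.08],[0.05,0.05,0],0.3],
  [[0.23,0,-0.08],[0.05,0.05,0],0.3],
  [[0.1,0,0],[0,0,0],0.3],
  [[0,0,0],[0,0,0],0.3],
  [[0,0,0],[0,0,0],0.3],
  [[0,0,0],[0,0,0],0.3],
  [[0,0,0],[0,0,0],0.3],
  [[0,0,0],[0,0,0],0.3],
  [[0,0,0],[0,0,0],0.3],
])

```text
time: 9.82
eef_pos: [0.5691, 0.0102, 0.1331]
ee_rot: [[0.413, 0.126, 0.902], [-0.054, 0.992, -0.114], [-0.909, -0.001, 0.416]]
force: [0.4, -0.8, -1.1]
grip_width: 0.0412
```

```bash
python3 - <<'E'
from h import *
print(env.get_state()['force'])
plan(nest(0,0,.0485),Rnest(),3)
o=np.array([JP[0],JP[1],.062])
s=snap('wrist','w3.png'); P=cloud(s,np.ones((400,640),bool)); L=(P-o)@jigR(JP[2])*1000
A=L[(abs(L[:,1])<35)&(abs(L[:,0])<75)&(L[:,2]>80)&(L[:,2]<125)]; print(len(A),np.percentile(A,[1,50,99],axis=0))
for sx in (-1,1):
  for sy in (-1,1):
    W=L[(L[:,2]>16)&(L[:,2]<42)&(L[:,0]*sx>32)&(L[:,0]*sx<55)&(L[:,1]*sy>12)&(L[:,1]*sy<40)]; print(sx,sy,len(W),np.percentile(W,[2,50,98],axis=0).tolist() if len(W) else '')
E
```

```text
[ 0.4154 -0.7763 -1.1315]
now [0.5691 0.0102 0.1331] t 9.8167 dist 0.03169197476179489 turn deg [-0.2728 -0.4184  0.2183]
[0.26, 0.01, 0.03] [-0.02, -0.02, 0.01]
[0.26, 0.01, 0.03] [-0.02, -0.02, 0.01]
[0.26, 0.01, 0.03] [-0.02, -0.02, 0.01]
30913 [[-58.5867 -32.7289  84.4043]
 [-15.2992  -1.3461  99.26  ]
 [ 26.2118  30.9956 123.3372]]
-1 -1 38 [[-54.99062972133069, -30.268601588731933, 17.59651216007241], [-54.44235000664694, -26.49557406256357, 31.479970183659425], [-53.2230227075538, -22.532050403296815, 33.90100815677164]]
-1 1 91 [[-54.90784128667487, 22.921237835763787, 18.518184210917305], [-53.755850125603814, 27.825533822930606, 32.43999337671628], [-50.715709787034484, 30.73360672730616, 34.35889576962748]]
1 -1 0 
1 1 0
```

View pics/w3.png

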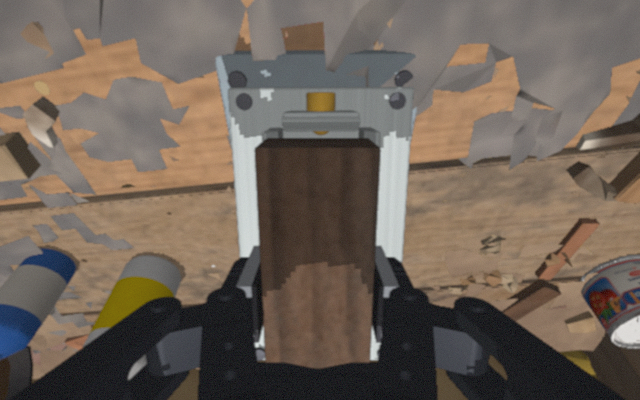

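Call:
apply_moves([
  [[0.25,0.02,0.04],[0,-0.03,0.03],0.3],
  [[0.25,0.01,0.03],[0,-0.03,0],0.3],
  [[0.2,0,0.02],[0,0,0],0.3],
  [[0,0,0],[0,0,0],0.3],
  [[0,0,0],[0,0,0],0.3],
  [[0,0,0],[0,0,0],0.3],
  [[0,0,0],[0,0,0],0.3],
  [[0,0,0],[0,0,0],0.3],
  [[0,0,0],[0,0,0],0.3],
  [[0,0,0],[0,0,0],0.3],
])

```text
time: 10.7
eef_pos: [0.5856, 0.0096, 0.1118]
ee_rot: [[0.424, 0.124, 0.897], [-0.051, 0.992, -0.113], [-0.904, 0.002, 0.427]]
force: [-0.4, -0.6, -2.2]
grip_width: 0.041
```

```bash
cat >> h.py <<'E'
def loc():
    st=env.get_state(); J=jigR(JP[2]); o=np.array([JP[0],JP[1],.062])
    print('t',st['time'],'TCP local mm',(st['eef_pos']-o)@J*1000,'F local',st['force']@J,'M',st['moment']@J,'rot err deg(tool)',np.rad2deg(Ro.from_matrix(st['ee_rot'].T@Rnest()).as_rotvec()),'w',st['grip_width'])
E
python3 - <<'E'
from h import *
loc()
s=snap('side','s2.png'); im=s['color'][130:260,270:420,::-1]; cv2.imwrite('pics/s2c.png',cv2.resize(im,None,fx=4,fy=4,interpolation=3))
E
```

```text
t 10.7 TCP local mm [ 2.5722  0.2034 53.7705] F local [-1.2041 -0.6231 -1.8371] M [ 0.0075  0.2157 -0.0196] rot err deg(tool) [-0.2697  0.2566  0.0028] w 0.04104648692240568
```

View pics/s2c.png

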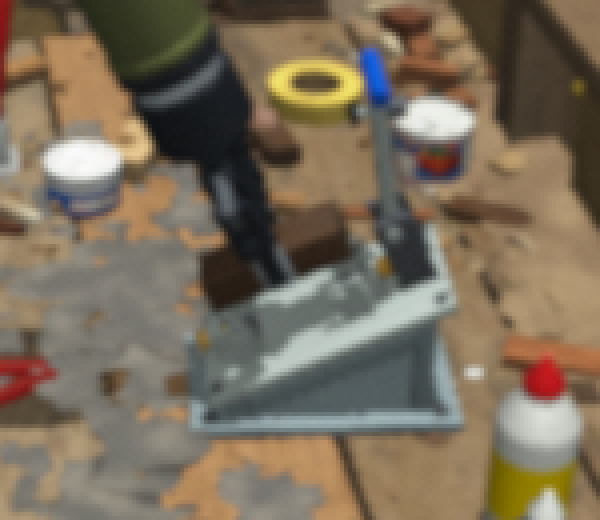

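Call:
apply_moves([
  [[0.1,0,-0.06],[0,0.03,0],0.3],
  [[0.1,0,0],[0,0,0],0.3],
  [[0.08,0,0],[0,0,0],0.3],
  [[0.05,0,0],[0,0,0],0.3],
  [[0,0,0],[0,0,0],0.3],
  [[0,0,0],[0,0,0],0.3],
  [[0,0,0],[0,0,0],0.3],
  [[0,0,0],[0,0,0],0.3],
  [[0,0,0],[0,0,0],0.3],
  [[0,0,0],[0,0,0],0.3],
])

```text
time: 11.58
eef_pos: [0.5894, 0.0091, 0.0972]
ee_rot: [[0.42, 0.124, 0.899], [-0.051, 0.992, -0.113], [-0.906, 0.002, 0.423]]
force: [0.0, 0.0, -1.7]
grip_width: 0.0412
```

```bash
python3 -c "
from h import *
loc()"
```

```text
t 11.5833 TCP local mm [-0.142   0.2532 38.9359] F local [-0.7059  0.0215 -1.5643] M [ 0.005   0.3045 -0.0103] rot err deg(tool) [-0.2671  0.0387  0.0017] w 0.04122327766542689
```

Call:
apply_moves([
  [[0.06,0,0],[-0.04,0,0],0.3],
  [[0.06,0,0],[0,0,0],0.3],
  [[0.05,0,0],[0,0,0],0.3],
  [[0.05,0,0],[0,0,0],0.3],
  [[0,0,0],[0,0,0],0.3],
  [[0,0,0],[0,0,0],0.3],
  [[0,0,0],[0,0,0],0.3],
  [[0,0,0],[0,0,0],0.3],
  [[0,0,0],[0,0,0],0.3],
  [[0,0,0],[0,0,0],0.3],
])

```text
time: 12.42
eef_pos: [0.5936, 0.0086, 0.0886]
ee_rot: [[0.421, 0.12, 0.899], [-0.051, 0.993, -0.109], [-0.906, -0.0, 0.424]]
force: [-0.4, -0.3, -0.8]
grip_width: 0.0411
```

```bash
python3 -c "
from h import *
loc()"
```

```text
t 12.4167 TCP local mm [ 0.1135  0.2376 29.3092] F local [-0.6548 -0.3818 -0.6246] M [0.0419 0.2757 0.0155] rot err deg(tool) [0.0016 0.0664 0.001 ] w 0.0410877256488024
```

Call:
apply_moves([
  [[0.03,0,0],[0,0,0],0.3],
  [[0.03,0,0],[0,0,0],0.3],
  [[0.03,0,0],[0,0,0],0.3],
  [[0.03,0,0],[0,0,0],0.3],
  [[0.03,0,0],[0,0,0],0.3],
  [[0.03,0,0],[0,0,0],0.3],
  [[0.03,0,0],[0,0,0],0.3],
  [[0.03,0,0],[0,0,0],0.3],
  [[0.03,0,0],[0,0,0],0.3],
  [[0.03,0,0],[0,0,0],0.3],
])

```text
time: 13.25
eef_pos: [0.5985, 0.0081, 0.0777]
ee_rot: [[0.421, 0.12, 0.899], [-0.051, 0.993, -0.109], [-0.906, -0.0, 0.424]]
force: [-1.6, -0.4, 0.8]
grip_width: 0.0411
```

```bash
python3 -c "
from h import *
loc()"
```

```text
t 13.25 TCP local mm [-0.0833  0.282  17.3919] F local [-1.0739 -0.5755  1.4059] M [ 0.0191  0.3195 -0.0034] rot err deg(tool) [ 0.0063  0.1041 -0.0021] w 0.041119985376117045
```

Call:
apply_moves([
  [[0.02,0,0],[0,0,0],0.3],
  [[0.02,0,0],[0,0,0],0.3],
  [[0.02,0,0],[0,0,0],0.3],
  [[0.02,0,0],[0,0,0],0.3],
  [[0.02,0,0],[0,0,0],0.3],
  [[0.02,0,0],[0,0,0],0.3],
  [[0.02,0,0],[0,0,0],0.3],
  [[0.02,0,0],[0,0,0],0.3],
  [[0.02,0,0],[0,0,0],0.3],
  [[0.02,0,0],[0,0,0],0.3],
])

```text
time: 14.08
eef_pos: [0.5986, 0.0081, 0.0775]
ee_rot: [[0.426, 0.12, 0.897], [-0.051, 0.993, -0.108], [-0.903, 0.0, 0.429]]
force: [-5.8, 0.6, 10.7]
grip_width: 0.0411
```

```bash
python3 -c "
from h import *
loc()"
```

```text
t 14.0833 TCP local mm [-0.055   0.2976 17.1387] F local [-0.7417 -0.0747 12.1782] M [0.0379 0.7937 0.0197] rot err deg(tool) [ 0.0071  0.4319 -0.0056] w 0.04113987785984127
```

Call:
apply_moves([
  [[0.02,0,0],[0,0.05,0],0.3],
  [[0.02,0,0],[0,0.03,0],0.3],
  [[0.03,0,0],[0,0,0],0.3],
  [[0.03,0,0],[0,0,0],0.3],
  [[0.03,0,0],[0,0,0],0.3],
  [[0.035,0,0],[0,0,0],0.3],
  [[0.035,0,0],[0,0,0],0.3],
  [[0.035,0,0],[0,0,0],0.3],
  [[0.035,0,0],[0,0,0],0.3],
  [[0.035,0,0],[0,0,0],0.3],
])

```text
time: 14.92
eef_pos: [0.5986, 0.0081, 0.0775]
ee_rot: [[0.427, 0.12, 0.896], [-0.051, 0.993, -0.108], [-0.903, 0.0, 0.43]]
force: [-10.3, 0.2, 16.9]
grip_width: 0.0409
```

```bash
python3 - <<'E'
from h import *
loc()
for c in ['side','scene']:
    s=snap(c,c+'3.png'); J=jigR(JP[2]); o=np.array([JP[0],JP[1],.062])
    P=cloud(s,np.ones((400,640),bool)); L=(P-o)@J*1000
    k=(L[:,2]>25)&(L[:,2]<60)&(abs(L[:,1])<19)&(abs(L[:,0])<52); A=L[k]
    for lo,hi in [(-52,-40),(-40,-28),(-28,-15),(15,28),(28,40),(40,52)]:
        B=A[(A[:,0]>lo)&(A[:,0]<hi)]; print(c,lo,len(B),np.median(B[:,2]) if len(B) else '')
E
```

```text
t 14.9167 TCP local mm [-0.0559  0.2996 17.1135] F local [-2.1382 -0.9912 19.6969] M [0.0516 0.8713 0.0154] rot err deg(tool) [ 0.0085  0.4585 -0.0169] w 0.040935142504005914
side -52 26 35.800741676380596
side -40 33 35.45740846208441
side -28 23 35.13921708473119
side 15 39 35.97600763683103
side 28 34 36.19354552628155
side 40 35 36.170124825865116
scene -52 50 36.908422435006955
scene -40 55 36.80582078421433
scene -28 53 37.375142748290834
scene 15 27 36.908019999391584
scene 28 52 37.206900378510454
scene 40 55 37.328461324460164
```

Call:
apply_moves([
  [[0,0,0],[0,0,0],0.5],
  [[0,0,0],[0,0,0],0.7],
  [[0,0,0],[0,0,0],0.7],
  [[0,0,0],[0,0,0],0.7],
  [[-0.1,0,0],[0,0,0],0.7],
  [[-0.2,0,0],[0,0,0],0.7],
  [[-0.3,0,0],[0,0,0],0.7],
  [[-0.5,0,0],[0,0,0],0.7],
  [[-0.6,0,0],[0,0,0],0.7],
  [[-0.6,0,0],[0,0,0],0.7],
])

```text
time: 15.85
eef_pos: [0.5579, 0.0128, 0.1593]
ee_rot: [[0.42, 0.12, 0.9], [-0.051, 0.993, -0.109], [-0.906, -0.0, 0.423]]
force: [0.6, -0.1, 1.2]
grip_width: 0.0599
```

```bash
python3 - <<'E'
from h import *
loc()
J=jigR(JP[2]); o=np.array([JP[0],JP[1],.062])
for c in ['side','scene','wrist']:
    s=snap(c,c+'4.png')
    P=cloud(s,np.ones((400,640),bool)); L=(P-o)@J*1000
    k=(L[:,2]>25)&(L[:,2]<60)&(abs(L[:,1])<18)&(abs(L[:,0])<52); A=L[k]; A=A[abs(A[:,2]-np.median(A[:,2]))<6]
    f=np.linalg.lstsq(np.c_[A[:,:2],np.ones(len(A))],A[:,2],rcond=None)[0]; print(c,len(A),f,A.min(0),A.max(0))
    H=L[(abs(L[:,1])<28)&(L[:,2]>150)&(L[:,2]<176)&(L[:,0]>95)&(L[:,0]<145)]; print(' handle',len(H),np.percentile(H,[2,50,98],axis=0).tolist() if len(H) else '')
E
```

```text
t 15.85 TCP local mm [ -2.5801   0.0675 108.5451] F local [ 0.9995 -0.0233  0.8106] M [0.0287 0.1411 0.0288] rot err deg(tool) [0.0044 0.006  0.0005] w 0.0599079597539737
side 260 [ 0.008   0.0627 36.3522] [-51.5557 -17.9873  30.3848] [51.7055 17.9889 40.6115]
 handle 62 [[116.23462477690606, -27.51785955331108, 153.89961787946984], [124.23736521742794, -4.129145172947908, 166.4567886559986], [130.42062316086802, 25.36241981797538, 169.1161169697691]]
scene 419 [ 0.0134  0.004  37.6494] [-51.4122 -17.9708  32.4938] [51.6125 17.9531 42.3489]
 handle 126 [[104.83598383391345, -26.84039799478837, 151.31869634282208], [117.90201015482312, -1.5556172777188801, 166.70069194805598], [127.66293018264325, 25.229367049016837, 170.9358666573889]]
wrist 9058 [ 0.0123  0.003  36.8283] [-51.7604 -17.9992  34.0727] [51.9835 17.9952 39.1151]
 handle 0
```

Call:
apply_moves([
  [[0,0,0.3],[0,0,0],0],
  [[0,0,0.3],[0,0,0],0],
  [[0.2,0,0.3],[0,0,0],0],
  [[0.3,0,0.05],[0,0,0],0],
  [[0.3,0,0],[0,0,0],0],
  [[0.2,0,0],[0,0,0],0],
  [[0.1,0,0],[0,0,0],0],
  [[0.1,0,0],[0,0,0],0],
  [[0,0,0],[0,0,0],0],
  [[0,0,0],[0,0,0],0],
])

```text
time: 16.83
eef_pos: [0.6171, 0.0052, 0.1233]
ee_rot: [[0.416, 0.121, 0.902], [-0.051, 0.993, -0.109], [-0.908, -0.0, 0.419]]
force: [-0.7, -0.0, -0.2]
grip_width: -0.0001
```

```bash
python3 -c "
from h import *
loc()"
```

```text
t 16.8333 TCP local mm [36.3055 -0.3194 50.7298] F local [-0.6787 -0.1039  0.1348] M [-0.0104  0.2208  0.0423] rot err deg(tool) [-0.0166 -0.252   0.0275] w -7.830346239759788e-05
```

Call:
apply_moves([
  [[0.04,0,0],[0,0,0],0],
  [[0.03,0,0],[0,0,0],0],
  [[0.03,0,0],[0,0,0],0],
  [[0.03,0,0],[0,0,0],0],
  [[0.03,0,0],[0,0,0],0],
  [[0.03,0,0],[0,0,0],0],
  [[0.03,0,0],[0,0,0],0],
  [[0.03,0,0],[0,0,0],0],
  [[0.03,0,0],[0,0,0],0],
  [[0.03,0,0],[0,0,0],0],
])

```text
time: 17.67
eef_pos: [0.6197, 0.0051, 0.1179]
ee_rot: [[0.42, 0.12, 0.9], [-0.051, 0.993, -0.109], [-0.906, -0.0, 0.423]]
force: [-5.5, 0.3, 9.2]
grip_width: -0.0
```

```bash
python3 -c "
from h import *
loc()"
```

```text
t 17.6667 TCP local mm [36.3267 -0.1561 44.7492] F local [-1.0869 -0.3526 10.6144] M [-0.0579  0.5289 -0.0163] rot err deg(tool) [0.0145 0.0265 0.0153] w -4.392961451042507e-05
```

Call:
apply_moves([
  [[0.04,0,0],[0,0,0],0],
  [[0.05,0,0],[0,0,0],0],
  [[0.05,0,0],[0,0,0],0],
  [[0.05,0,0],[0,0,0],0],
  [[0.05,0,0],[0,0,0],0],
  [[0.05,0,0],[0,0,0],0],
  [[0.05,0,0],[0,0,0],0],
  [[0.05,0,0],[0,0,0],0],
  [[0.05,0,0],[0,0,0],0],
  [[0.05,0,0],[0,0,0],0],
])

```text
time: 18.5
eef_pos: [0.6197, 0.0051, 0.1179]
ee_rot: [[0.431, 0.119, 0.895], [-0.052, 0.993, -0.107], [-0.901, -0.001, 0.434]]
force: [-11.1, 1.2, 14.2]
grip_width: 0.0001
```

```bash
python3 -c "
from h import *
loc()"
```

```text
t 18.5 TCP local mm [36.3228 -0.1317 44.7154] F local [-4.0809 -0.1868 17.5858] M [-0.0978  0.6918 -0.018 ] rot err deg(tool) [0.081  0.7229 0.0137] w 0.00013839041929104883
```

Call:
apply_moves([
  [[-0.2,0,0],[0,0,0],0],
  [[-0.1,0,-0.4],[0,0,0],0],
  [[0,0,-0.5],[0,0,0],0],
  [[0,0,-0.5],[0,0,0],0],
  [[0,0,-0.3],[0,0,0],0],
  [[0,0,0],[0,0,0],0],
  [[0.05,0,0],[0,0,0],0],
  [[0.05,0,0],[0,0,0],0],
  [[0,0,0],[0,0,0],0],
  [[0,0,0],[0,0,0],0],
])

```text
time: 19.33
eef_pos: [0.5598, 0.0129, 0.1022]
ee_rot: [[0.445, 0.119, 0.887], [-0.053, 0.993, -0.106], [-0.894, 0.001, 0.449]]
force: [0.4, 0.0, 0.3]
grip_width: -0.0001
```

```bash
python3 -c "
from h import *
loc()"
```

```text
t 19.3333 TCP local mm [-25.0912   0.3898  56.0287] F local [0.4842 0.079  0.0899] M [-0.0273  0.2166 -0.0367] rot err deg(tool) [ 0.0593  1.6504 -0.0713] w -9.685398624351672e-05
```

Call:
apply_moves([
  [[0,0,-0.2],[0,0.2,0],0],
  [[0.1,0,-0.1],[0,0.08,0],0],
  [[0.08,0,0],[0,0,0],0],
  [[0.04,0,0],[0,0,0],0],
  [[0.03,0,0],[0,0,0],0],
  [[0.03,0,0],[0,0,0],0],
  [[0.03,0,0],[0,0,0],0],
  [[0.03,0,0],[0,0,0],0],
  [[0.03,0,0],[0,0,0],0],
  [[0.03,0,0],[0,0,0],0],
])

```text
time: 20.17
eef_pos: [0.556, 0.0134, 0.0879]
ee_rot: [[0.426, 0.119, 0.897], [-0.05, 0.993, -0.108], [-0.904, 0.001, 0.428]]
force: [-8.0, 0.5, 16.1]
grip_width: 0.0
```

Call:
apply_moves([
  [[0.03,0,0],[0,0,0],0],
  [[0.03,0,0],[0,0,0],0],
  [[0.04,0,0],[0,0,0],0],
  [[0.04,0,0],[0,0,0],0],
  [[0.05,0,0],[0,0,0],0],
  [[0.05,0,0],[0,0,0],0],
  [[0.05,0,0],[0,0,0],0],
  [[0.05,0,0],[0,0,0],0],
  [[0.05,0,0],[0,0,0],0],
  [[0.05,0,0],[0,0,0],0],
])

```text
time: 21.0
eef_pos: [0.5559, 0.0134, 0.0878]
ee_rot: [[0.441, 0.117, 0.89], [-0.051, 0.993, -0.105], [-0.896, 0.001, 0.444]]
force: [-13.1, 1.6, 24.0]
grip_width: -0.0
```

```bash
python3 -c "
from h import *
loc()"
```

```text
t 21.0 TCP local mm [-34.7444   0.4877  44.6404] F local [-1.8207  0.0191 27.3619] M [-0.0964  0.5721 -0.0527] rot err deg(tool) [ 0.1416  1.3784 -0.1377] w -9.706367338499598e-06
```

Call:
apply_moves([
  [[-0.3,0,0],[0,0,0],0],
  [[-0.7,0,0],[0,0.2,0],1],
  [[-0.9,0,0],[0,0.1,0],1],
  [[-0.9,0,0],[0,0,0],1],
  [[-0.9,0,0],[0,0,0],1],
  [[-0.8,0,0.3],[0,0,0],1],
  [[-0.4,0,0.7],[0,0,0],1],
  [[0,0,0.8],[0,0,0],1],
  [[0,0,0.7],[0,0,0],1],
  [[0,0,0],[0,0,0],1],
])

```text
time: 21.83
eef_pos: [0.5594, 0.0129, 0.317]
ee_rot: [[0.412, 0.115, 0.904], [-0.046, 0.993, -0.105], [-0.91, 0.002, 0.414]]
force: [0.5, 0.1, 1.1]
grip_width: 0.0856
```

```bash
python3 - <<'E'
from h import *
loc()
J=jigR(JP[2]); o=np.array([JP[0],JP[1],.062])
for c in ['side','scene','wrist']:
    s=snap(c,c+'5.png')
    hsv=cv2.cvtColor(s['color'],cv2.COLOR_RGB2HSV); m=(hsv[...,0]>98)&(hsv[...,0]<130)&(hsv[...,1]>130)
    L=(cloud(s,m)-o)@J*1000
    H=L[(abs(L[:,1])<40)&(L[:,2]>140)&(L[:,2]<185)&(L[:,0]>90)&(L[:,0]<150)]; print(c,len(H),np.percentile(H,[2,50,98],axis=0).tolist() if len(H) else '')
E
```

```text
t 21.8333 TCP local mm [ 65.3778   0.4212 250.8284] F local [0.953  0.1951 0.8111] M [0.0196 0.2091 0.0273] rot err deg(tool) [ 0.2237 -0.5155 -0.207 ] w 0.08560604181774582
side 64 [[117.16226538902103, -31.37089511166488, 157.33592949184015], [123.35931115639028, -9.868908484559693, 166.2281830954639], [129.28510125173577, 29.643817202302763, 169.27351062796237]]
scene 110 [[113.56886769720661, -30.785718813405747, 160.83933648615965], [118.88192313896313, -3.7622326971231788, 166.8679786393712], [125.24336318779889, 27.299223488948783, 170.36125479523093]]
wrist 1795 [[114.24803880001193, -29.60012017322339, 160.39164796408687], [118.49874063565136, -0.08836591650931684, 166.47986791032054], [126.970337357323, 29.87075191316306, 168.45903448517586]]
```

Call:
apply_moves([
  [[0,0,0.5],[0,-0.08,0],1],
  [[0,0,0.5],[0.03,0,0],1],
  [[0.2,0,0.39],[0,0,0],1],
  [[0.5,0,0],[0,0,0],1],
  [[0.5,0,0],[0,0,0],1],
  [[0.3,0,0],[0,0,0],1],
  [[0.2,0,0],[0,0,0],1],
  [[0,0,0],[0,0,0],1],
  [[0,0,0],[0,0,0],1],
  [[0,0,0],[0,0,0],1],
])

```text
time: 22.82
eef_pos: [0.613, 0.006, 0.2526]
ee_rot: [[0.376, 0.117, 0.919], [-0.045, 0.993, -0.108], [-0.925, -0.0, 0.379]]
force: [0.1, 0.9, 0.3]
grip_width: 0.0855
```

```bash
python3 -c "
from h import *
loc(); plan(nest(.121,0,.153),Rnest(),2)"
```

```text
t 22.8167 TCP local mm [ 87.1524  -0.0585 169.6198] F local [0.0977 0.9013 0.2564] M [-0.0041  0.1885  0.0521] rot err deg(tool) [ 0.1698 -2.7363 -0.0511] w 0.08545324750097197
now [0.613  0.006  0.2526] t 22.8167 dist 0.03770779638544885 turn deg [ 0.1698 -2.7363 -0.0511]
[0.19, -0.0, 0.43] [0.01, -0.23, -0.0]
[0.2, 0.0, 0.43] [0.01, -0.23, -0.0]
```

```bash
python3 -c "
from h import *
print(env.get_state()['qpos'])"
```

```text
[-0.042   0.182   1.7217 -0.0384  0.8507 -1.4759]
```

Call:
apply_moves([
  [[0,0,0.25],[0,-0.25,0],1],
  [[0,0,0.25],[0,-0.2,0],1],
  [[0,0,0.2],[0,0,0],1],
  [[0.1,0,0.15],[0,0,0],1],
  [[0.15,0,0],[0,0,0],1],
  [[0.15,0,0],[0,0,0],1],
  [[0,0,0],[0,0,0],1],
  [[0,0,0],[0,0,0],1],
  [[0,0,0],[0,0,0],1],
  [[0,0,0],[0,0,0],1],
])

```text
time: 23.65
eef_pos: [0.6559, 0.0011, 0.256]
ee_rot: [[0.43, 0.117, 0.895], [-0.051, 0.993, -0.105], [-0.902, 0.0, 0.433]]
force: [-0.1, -0.1, 0.3]
grip_width: 0.0852
```

```bash
python3 -c "
from h import *
print(env.get_state()['qpos'])
loc(); plan(nest(.121,0,.153),Rnest(),1)"
```

```text
[-0.0456  0.2194  1.6854 -0.0435  0.7909 -1.4757]
t 23.65 TCP local mm [127.7155   0.2743 154.513 ] F local [ 0.0759 -0.0924  0.3163] M [ 0.0849  0.2076 -0.0288] rot err deg(tool) [ 0.1691  0.632  -0.0837] w 0.08523464672754978
now [0.6559 0.0011 0.256 ] t 23.65 dist 0.006889260845750669 turn deg [ 0.1691  0.632  -0.0837]
[0.04, -0.01, -0.17] [0.03, 0.11, -0.01]
```

Call:
apply_moves([
  [[0.04,0,-0.17],[0,0.1,0],1],
  [[0,0,0],[0,0,0],1],
  [[0,0,0],[0,0,0],0.8],
  [[0,0,0],[0,0,0],0.6],
  [[0,0,0],[0,0,0],0.6],
  [[0,0,0],[0,0,0],0.6],
  [[0,0,0],[0,0,0],0.6],
  [[0,0,0],[0,0,0],0.6],
  [[0,0,0],[0,0,0],0.6],
  [[0,0,0],[0,0,0],0.6],
], force=60)

```text
time: 24.48
eef_pos: [0.6489, 0.0024, 0.2514]
ee_rot: [[0.419, 0.117, 0.901], [-0.049, 0.993, -0.106], [-0.907, 0.001, 0.422]]
force: [-0.7, 0.3, -0.2]
grip_width: 0.0623
```

```bash
python3 - <<'E'
from h import *
loc()
snap('wrist','w6.png')
# arc rows: tangential steps
for q in np.arange(1.84,-.01,-.1): print(round(q,2),[round(1000*(.09-.115*np.cos(q))),round(1000*(.05+.115*np.sin(q))-8)],'step for dq=-.2 (tool x,z units):',np.round([-(np.sin(q-.2)-np.sin(q))*115/40,(-np.cos(q-.2)+np.cos(q))*115/40],2))
E
```

```text
t 24.4833 TCP local mm [119.3303   0.7189 153.2833] F local [-0.7609  0.221   0.171 ] M [-0.09    0.2375 -0.0123] rot err deg(tool) [ 0.1724 -0.0572 -0.1186] w 0.062293705343720814
1.84 [121, 153] step for dq=-.2 (tool x,z units): [-0.1  -0.57]
1.74 [109, 155] step for dq=-.2 (tool x,z units): [-0.04 -0.57]
1.64 [98, 157] step for dq=-.2 (tool x,z units): [ 0.02 -0.57]
1.54 [86, 157] step for dq=-.2 (tool x,z units): [ 0.07 -0.57]
1.44 [75, 156] step for dq=-.2 (tool x,z units): [ 0.13 -0.56]
1.34 [64, 154] step for dq=-.2 (tool x,z units): [ 0.19 -0.54]
1.24 [53, 151] step for dq=-.2 (tool x,z units): [ 0.24 -0.52]
1.14 [42, 146] step for dq=-.2 (tool x,z units): [ 0.29 -0.5 ]
1.04 [32, 141] step for dq=-.2 (tool x,z units): [ 0.34 -0.46]
0.94 [22, 135] step for dq=-.2 (tool x,z units): [ 0.38 -0.43]
0.84 [13, 128] step for dq=-.2 (tool x,z units): [ 0.42 -0.39]
0.74 [5, 120] step for dq=-.2 (tool x,z units): [ 0.46 -0.34]
0.64 [-2, 111] step for dq=-.2 (tool x,z units): [ 0.49 -0.3 ]
0.54 [-9, 101] step for dq=-.2 (tool x,z units): [ 0.52 -0.24]
0.44 [-14, 91] step for dq=-.2 (tool x,z units): [ 0.54 -0.19]
0.34 [-18, 80] step for dq=-.2 (tool x,z units): [ 0.56 -0.14]
0.24 [-22, 69] step for dq=-.2 (tool x,z units): [ 0.57 -0.08]
0.14 [-24, 58] step for dq=-.2 (tool x,z units): [ 0.57 -0.02]
0.04 [-25, 47] step for dq=-.2 (tool x,z units): [0.57 0.03]
```

View pics/w6.png

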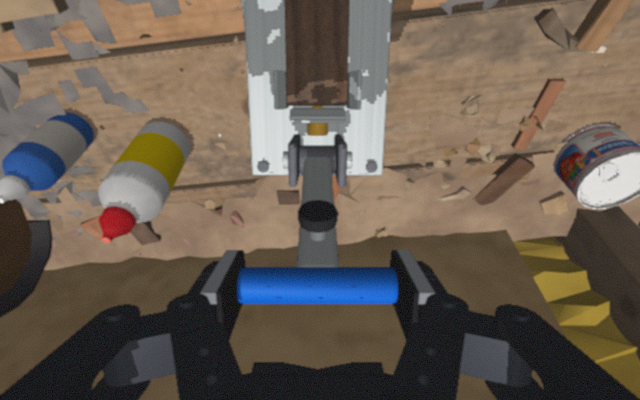

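Call:
apply_moves([
  [[-0.04,0,-0.25],[0,0,0],0.6],
  [[-0.03,0,-0.28],[0,0,0],0.6],
  [[-0.01,0,-0.28],[0,0,0],0.6],
  [[0,0,-0.28],[0,0,0],0.6],
  [[0.02,0,-0.28],[0,0,0],0.6],
  [[0.04,0,-0.28],[0,0,0],0.6],
  [[0.06,0,-0.28],[0,0,0],0.6],
  [[0.09,0,-0.27],[0,0,0],0.6],
  [[0.11,0,-0.26],[0,0,0],0.6],
  [[0.12,0,-0.25],[0,0,0],0.6],
])

```text
time: 25.37
eef_pos: [0.6251, 0.0053, 0.2443]
ee_rot: [[0.561, 0.12, 0.819], [-0.06, 0.993, -0.104], [-0.826, 0.009, 0.564]]
force: [-14.9, -1.3, 32.5]
grip_width: 0.0623
```

```bash
cat >> h.py <<'E'
def hq():
    loc(); st=env.get_state(); L=(st['eef_pos']-np.array([JP[0],JP[1],.062]))@jigR(JP[2]); R=st['ee_rot']
    g=L+(-.008*R[:,0])@jigR(JP[2]); v=g-np.array([.09,0,.05]); print('q',np.arctan2(v[2],-v[0]),'r',np.hypot(v[0],v[2]))
E
python3 -c "
from h import *
hq()"
```

```text
t 25.3667 TCP local mm [ 94.5607   0.7662 157.0418] F local [ 0.5066 -3.1182 35.6424] M [-1.3092 -0.5396 -0.3515] rot err deg(tool) [-0.2415  9.3343 -0.4514] w 0.062326044909324016
q 1.599178436633658 r 0.11498193219868946
```

Call:
apply_moves([
  [[0,0,0],[0,0,0],0.65],
  [[-0.03,0,0],[0,0.3,0],0.65],
  [[0,0,0],[0,0.4,0],0.65],
  [[0,0,0],[0,0.4,0],0.65],
  [[0,0,0],[0,0.4,0],0.65],
  [[0,0,0],[0,0.2,0],0.65],
  [[0,0,-0.2],[0,0.1,0],0.65],
  [[0,0,-0.3],[0,0.1,0],0.65],
  [[0.03,0,-0.3],[0,0.1,0],0.65],
  [[0.05,0,-0.3],[0,0.1,0],0.65],
], force=20)

```text
time: 26.2
eef_pos: [0.6075, 0.0075, 0.2367]
ee_rot: [[0.409, 0.114, 0.905], [-0.041, 0.993, -0.107], [-0.911, 0.007, 0.411]]
force: [10.8, -2.3, 3.8]
grip_width: 0.062
```

```bash
python3 -c "
from h import *
hq(); print(env.get_state()['qpos'],env.get_state()['tau'])"
```

```text
t 26.2 TCP local mm [ 75.3275   0.7798 157.6302] F local [11.5929 -0.9722 -1.2267] M [-0.3009 -1.7317  0.4322] rot err deg(tool) [ 0.1672 -0.7073 -0.5041] w 0.062035679142752743
q 1.4454199998367474 r 0.11654411525045509
[-0.0435  0.1783  1.7864 -0.0334  0.7537 -1.4793] [  1.9419 -34.3591 -16.6681   0.1211   2.0357  -0.4101]
```

Call:
apply_moves([
  [[0.05,0,-0.3],[0,0,0],0.65],
  [[0.06,0,-0.3],[0,0.05,0],0.65],
  [[0.07,0,-0.3],[0,0.1,0],0.65],
  [[0.08,0,-0.3],[0,0.1,0],0.65],
  [[0.1,0,-0.3],[0,0.1,0],0.65],
  [[0.11,0,-0.3],[0,0.1,0],0.65],
  [[0.12,0,-0.28],[0,0.1,0],0.65],
  [[0.13,0,-0.28],[0,0.1,0],0.65],
  [[0.14,0,-0.27],[0,0.1,0],0.65],
  [[0.14,0,-0.26],[0,0.1,0],0.65],
])

```text
time: 27.03
eef_pos: [0.5976, 0.0087, 0.2288]
ee_rot: [[0.517, 0.11, 0.849], [-0.048, 0.994, -0.1], [-0.855, 0.01, 0.519]]
force: [-16.2, -0.9, 34.4]
grip_width: 0.0624
```

```bash
python3 -c "
from h import *
hq()"
```

```text
t 27.0333 TCP local mm [ 62.8728   0.8077 154.6761] F local [ 0.0479 -2.8327 37.9422] M [-0.9816 -0.8629 -0.2826] rot err deg(tool) [ 0.2205  6.2693 -0.7917] w 0.062430268288817974
q 1.3271243272421431 r 0.1160559676097554
```

Call:
apply_moves([
  [[-0.05,0,0],[0,0.4,0],0.65],
  [[-0.02,0,-0.1],[0,0.4,0],0.65],
  [[0,0,-0.2],[0,0.4,0],0.65],
  [[0.02,0,-0.3],[0,0.3,0],0.65],
  [[0.03,0,-0.3],[0,0.25,0],0.65],
  [[0.04,0,-0.3],[0,0.22,0],0.65],
  [[0.05,0,-0.3],[0,0.22,0],0.65],
  [[0.06,0,-0.3],[0,0.22,0],0.65],
  [[0.08,0,-0.3],[0,0.22,0],0.65],
  [[0.1,0,-0.3],[0,0.22,0],0.65],
])

```text
time: 27.87
eef_pos: [0.5744, 0.0115, 0.2148]
ee_rot: [[0.368, 0.109, 0.923], [-0.028, 0.994, -0.106], [-0.929, 0.013, 0.369]]
force: [4.0, -1.0, 9.6]
grip_width: 0.0622
```

```bash
python3 -c "
from h import *
hq()"
```

```text
t 27.8667 TCP local mm [ 35.8619   0.7971 151.8844] F local [ 7.7728 -0.5104  7.0116] M [-0.2087 -0.9818 -0.1993] rot err deg(tool) [ 0.2808 -3.3593 -0.9524] w 0.06215472760376852
q 1.11640793212902 r 0.12227709177466059
```

Call:
apply_moves([
  [[0.2,0,-0.2],[0,0,0],0.65],
  [[0.2,0,-0.25],[0,0.05,0],0.65],
  [[0.18,0,-0.25],[0,0.1,0],0.65],
  [[0.18,0,-0.25],[0,0.15,0],0.65],
  [[0.18,0,-0.25],[0,0.15,0],0.65],
  [[0.18,0,-0.25],[0,0.2,0],0.65],
  [[0.2,0,-0.25],[0,0.2,0],0.65],
  [[0.2,0,-0.25],[0,0.2,0],0.65],
  [[0.2,0,-0.25],[0,0.2,0],0.65],
  [[0.2,0,-0.25],[0,0.2,0],0.65],
])

```text
time: 28.7
eef_pos: [0.5411, 0.0156, 0.143]
ee_rot: [[0.314, 0.109, 0.943], [-0.02, 0.994, -0.108], [-0.949, 0.015, 0.314]]
force: [4.9, -2.9, 7.4]
grip_width: 0.0607
```

```bash
python3 - <<'E'
from h import *
hq()
s=snap('wrist','w7.png')
J=jigR(JP[2]); o=np.array([JP[0],JP[1],.062])
for c in ['side','scene']:
    s=snap(c,c+'7.png'); hsv=cv2.cvtColor(s['color'],cv2.COLOR_RGB2HSV); m=(hsv[...,0]>98)&(hsv[...,0]<130)&(hsv[...,1]>130)
    L=(cloud(s,m)-o)@J*1000
    H=L[(abs(L[:,1])<40)&(L[:,2]>30)&(L[:,2]<185)&(L[:,0]>-50)&(L[:,0]<150)]; print(c,len(H),np.percentile(H,[5,50,95],axis=0).tolist() if len(H) else '')
E
```

```text
t 28.7 TCP local mm [-24.9205   0.8358 100.9763] F local [ 7.8863 -2.3296  4.4866] M [-0.359  -1.0367 -0.0013] rot err deg(tool) [ 0.263  -6.6796 -1.0273] w 0.06066064061425577
q 0.4770720699273942 r 0.12831718552992263
side 66 [[-16.03834176485243, -30.989963881883355, 107.32168146341125], [-4.812723991373852, -3.6498943501349426, 119.13003740282204], [1.4311090420037647, 32.55113632109787, 122.24970421579363]]
scene 0
```

View pics/w7.png

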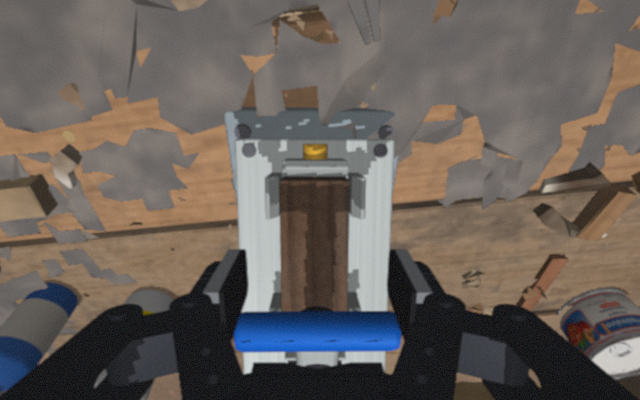

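Call:
apply_moves([
  [[0,0,0],[0,0,0],1],
  [[0,0,0],[0,0,0],1],
  [[0,0,0],[0,-0.2,0],1],
  [[-0.4,0,0],[0,-0.3,0],1],
  [[-0.6,0,0],[0,-0.3,0],1],
  [[-0.6,0,0.1],[0,-0.3,0],0.5],
  [[-0.2,0,0.2],[0,0,0],0],
  [[0,0,0],[0,0,0],0],
  [[0,0,0],[0,0,0],0],
  [[0,0,0],[0,0,0],0],
])

```text
time: 29.68
eef_pos: [0.5177, 0.017, 0.2124]
ee_rot: [[0.414, 0.11, 0.904], [-0.032, 0.994, -0.107], [-0.91, 0.015, 0.415]]
force: [0.2, 0.5, -0.1]
grip_width: 0.0258
```

```bash
python3 - <<'E'
from h import *
loc()
J=jigR(JP[2]); o=np.array([JP[0],JP[1],.062])
for c in ['side','scene','wrist']:
    s=snap(c,c+'8.png'); hsv=cv2.cvtColor(s['color'],cv2.COLOR_RGB2HSV); m=(hsv[...,0]>98)&(hsv[...,0]<130)&(hsv[...,1]>130)
    L=(cloud(s,m)-o)@J*1000
    H=L[(abs(L[:,1])<40)&(L[:,2]>30)&(L[:,2]<185)&(L[:,0]>-50)&(L[:,0]<150)]; print(c,len(H),np.percentile(H,[5,50,95],axis=0).tolist() if len(H) else '')
E
```

```text
t 29.6833 TCP local mm [-16.7683  -0.5736 173.7614] F local [ 0.088   0.5193 -0.2   ] M [0.0196 0.2413 0.0001] rot err deg(tool) [ 0.1493 -0.4958 -1.0334] w 0.025804027975399844
side 54 [[-9.429953037916276, -29.17908632689276, 115.56072155297387], [-3.6525587384049834, -9.360533120401968, 119.32897965370708], [1.4017624634234087, 24.96682912192759, 122.16486651576167]]
scene 92 [[-13.742100915816323, -31.064733411325527, 114.93446315022214], [-8.585954600818427, -11.1523268240289, 120.83389316750382], [-1.5822475000278995, 12.900169302782997, 124.22078896599211]]
wrist 2209 [[-13.662720548076322, -27.71959124122835, 115.24254870778114], [-9.88903751155572, -0.4356994126688044, 119.94476479235507], [-2.3533715759049034, 27.86603870080104, 121.93802443160929]]
```

Call:
apply_moves([
  [[0,0,0.2],[0,0,-0.1],0],
  [[0.2,0,0.03],[0,-0.05,-0.05],0],
  [[0.3,0,0],[0,0,0],0],
  [[0.2,0,0],[0,0,0],0],
  [[0.15,0,0],[0,0,0],0],
  [[0,0,0],[0,0,0],0],
  [[0,0,0],[0,0,0],0],
  [[0,0,0],[0,0,0],0],
  [[0,0,0],[0,0,0],0],
  [[0,0,0],[0,0,0],0],
])

```text
time: 30.67
eef_pos: [0.5381, 0.0142, 0.1753]
ee_rot: [[0.405, 0.117, 0.907], [-0.048, 0.993, -0.107], [-0.913, -0.001, 0.407]]
force: [0.1, -0.9, -0.8]
grip_width: -0.0002
```

```bash
python3 -c "
from h import *
loc()"
```

```text
t 30.6667 TCP local mm [-13.7722  -0.9088 131.4851] F local [-0.1199 -0.8823 -0.8223] M [ 0.046   0.1782 -0.0446] rot err deg(tool) [ 0.162  -0.9578 -0.027 ] w -0.00024605429727116336
```

Call:
apply_moves([
  [[0,0,0.1],[0,-0.1,0],0],
  [[0.1,0,0.05],[0,-0.05,0],0],
  [[0.2,0,-0.05],[0,0,0],0],
  [[0.2,0,-0.08],[0,0,0],0],
  [[0.2,0,-0.08],[0,0,0],0],
  [[0.2,0,-0.08],[0,0,0],0],
  [[0.2,0,-0.08],[0,0,0],0],
  [[0.2,0,-0.06],[0,0,0],0],
  [[0.2,0,-0.06],[0,0,0],0],
  [[0.1,0,-0.03],[0,0,0],0],
])

```text
time: 31.5
eef_pos: [0.5477, 0.0131, 0.1155]
ee_rot: [[0.426, 0.117, 0.897], [-0.05, 0.993, -0.106], [-0.903, -0.0, 0.429]]
force: [-6.3, 0.2, 10.2]
grip_width: -0.0002
```

```bash
python3 -c "
from h import *
loc()"
```

```text
t 31.5 TCP local mm [-30.3121  -0.8114  73.1853] F local [-1.3342 -0.5514 11.8787] M [-0.122   0.3167  0.0393] rot err deg(tool) [ 0.1611  0.4144 -0.069 ] w -0.00020790988999703193
```

Call:
apply_moves([
  [[0.05,0,0.05],[0,0,0],0],
  [[0.06,0,0.03],[0,0,0],0],
  [[0.06,0,0],[0,0,0],0],
  [[0.06,0,0],[0,0,0],0],
  [[0.06,0,0],[0,0,0],0],
  [[0.06,0,0],[0,0.03,0],0],
  [[0.06,0,0],[0,0.03,0],0],
  [[0.06,0,0],[0,0.03,0],0],
  [[0.06,0,0],[0,0.03,0],0],
  [[0.06,0,0],[0,0.03,0],0],
])

```text
time: 32.33
eef_pos: [0.5505, 0.0127, 0.108]
ee_rot: [[0.421, 0.116, 0.9], [-0.049, 0.993, -0.105], [-0.906, -0.0, 0.424]]
force: [-15.4, 1.4, 24.7]
grip_width: 0.0
```

```bash
python3 -c "
from h import *
loc()"
```

```text
t 32.3333 TCP local mm [-30.9491  -0.8373  65.1564] F local [-3.5371 -0.4985 28.8728] M [-0.1072  0.6294  0.0067] rot err deg(tool) [ 0.237   0.0925 -0.0858] w 2.9220858377078304e-05
```

Call:
apply_moves([
  [[0.03,0,0],[0,0,0],0],
  [[0.03,0,0],[0,0,0],0],
  [[0.01,0,0],[0,0,0],0],
  [[-0.1,0,0],[0,0,0],0],
  [[-0.3,0,0],[0,0,0],0],
  [[-0.6,0,0],[0,0,0],0],
  [[-0.8,0,0],[0,0,0],0],
  [[-0.8,0,0],[0,0,0],0],
  [[-0.4,0,0],[0,0,0],0],
  [[0,0,0],[0,0,0],0],
])

```text
time: 33.17
eef_pos: [0.4996, 0.0189, 0.2219]
ee_rot: [[0.426, 0.115, 0.897], [-0.049, 0.993, -0.104], [-0.903, 0.0, 0.429]]
force: [0.4, -1.3, -0.1]
grip_width: -0.0003
```

```bash
python3 - <<'E'
from h import *
loc()
J=jigR(JP[2]); o=np.array([JP[0],JP[1],.062])
for c in ['side','scene','wrist']:
    s=snap(c,c+'9.png'); hsv=cv2.cvtColor(s['color'],cv2.COLOR_RGB2HSV); m=(hsv[...,0]>98)&(hsv[...,0]<130)&(hsv[...,1]>130)
    L=(cloud(s,m)-o)@J*1000
    H=L[(abs(L[:,1])<40)&(L[:,2]>30)&(L[:,2]<185)&(L[:,0]>-50)&(L[:,0]<150)]; print(c,len(H),np.percentile(H,[5,50,95],axis=0).tolist() if len(H) else '')
    L=(cloud(s,np.ones((400,640),bool))-o)@J*1000
    k=(L[:,2]>32)&(L[:,2]<41)&(abs(L[:,1])<19)&(abs(L[:,1])>12)&(abs(L[:,0])<52)
    print(' block top',k.sum(),np.linalg.lstsq(np.c_[L[k,:2],np.ones(k.sum())],L[k,2],rcond=None)[0])
    for n in ['oil','pot','pliers']:
        r=spotter.cut_out(n,c)[:1]
        if r: P=cloud(s,r[0]['mask']); print(n,r[0]['confidence'],np.median(P,0))
cv2.imwrite('pics/w9b.png',s['color'][:,:,::-1])
E
```

```text
t 33.1667 TCP local mm [-29.2813  -0.8127 190.0714] F local [ 0.4645 -1.2831 -0.2853] M [ 0.      0.2045 -0.0306] rot err deg(tool) [ 0.2421  0.4203 -0.1428] w -0.000335720239383874
side 60 [[-36.79268876798076, -30.506170996818668, 37.033211068773], [-24.573315384188987, -11.75980818293856, 55.0840813343506], [-18.041191553365625, 24.73424885153239, 57.87288983544173]]
 block top 57 [-0.0112  0.0323 35.9798]
pot 0.81 [0.4751 0.2839 0.0383]
pliers 0.97 [0.3691 0.0418 0.0108]
scene 99 [[-33.244446558551715, -30.52144325578908, 51.46132936639077], [-28.126844096790617, -6.142224257274644, 56.257164588545734], [-22.05067658983515, 27.45128262328947, 60.243934022274196]]
 block top 85 [ 0.008   0.0112 37.1349]
oil 0.91 [ 0.6769 -0.2793  0.0667]
pot 0.77 [0.4666 0.2894 0.0395]
pliers 0.82 [0.3664 0.0414 0.0128]
wrist 1263 [[-32.31855178908243, -27.652466457917786, 52.50760531621971], [-27.475641105858397, -0.2901192503300637, 56.368198083065714], [-21.12801595570771, 27.13901484430686, 57.93084341272115]]
 block top 1159 [ 0.0026 -0.0008 36.2748]
oil 0.92 [ 0.6808 -0.2635  0.0643]
pot 0.76 [0.483  0.2696 0.0085]
pliers 0.77 [0.4557 0.0541 0.0103]
```

View pics/w9b.png

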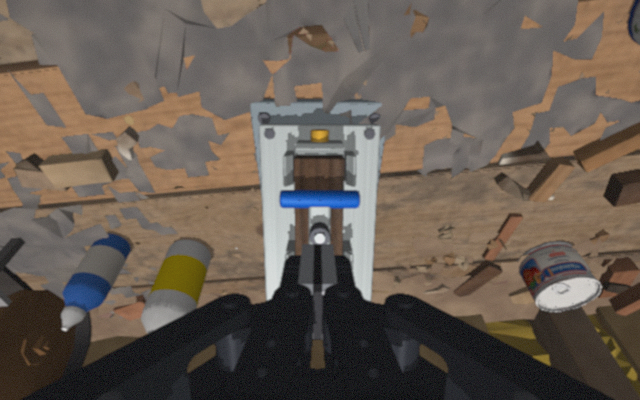

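The clamp is down: the handle is at (320,199) with its top about 58 mm above the bed, so the joint is near 0. The block is seated under the foot, and the gripper is clear.

```bash
python3 -c "
from workcell import ticket
print(ticket.close_job())"
```

```text
the job is handed in; nothing more can be done
None
```

The block is seated in the jig, the clamp is fully down on it, and the job is handed in at about 33 s on the robot's clock. No verdict was reported.

**Seating:** I held the block across its width, lowered it square to the bed and pressed it past the spring balls to a hard stop at about 20 N. With the clamp still raised I then pressed each end with shut fingers. The tool stopped at 44.7 mm on the high end (18 N) and 44.6 mm on the low end (27 N), so both ends stand on the rests. The strongest push was well under the 60 N limit.

**Clamp:** I first swung it by gripping the ends of the T-handle. That jammed at times, with up to 38 N at the wrist, and the handle slipped towards the edge of the pads. I let go at about 0.6 rad and pressed the handle down from above with shut fingers, to a hard stop at 29 N.

**Last checks:**
- **Clamp:** the handle top is at about 58 mm, which puts the joint near 0.
- **Block:** the wrist camera shows its top parallel to the bed within about 0.003 rad. The scene and side cameras, with far fewer points on it, gave 0.008 to 0.03 rad in differing directions.
- **Bottle, pot and pliers:** the bottle and pot were where they started in the scene camera, and the pliers within about 3 mm. The wrist camera saw the pliers and pot only in part and gave offset centres, so I went by the fixed cameras. The side camera missed the bottle in its last picture.
- **Robot:** the gripper was clear of everything.
- **Not measured:** the foot's force on the block, which I infer from the handle reaching its end stop.

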